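Roll the finished glass ball up the drying rack

ROBOT

A 6-joint arm with a two-finger parallel gripper is mounted at the origin on the work surface. World frame = base frame: x ahead of the robot, y to its left, z up, the work surface at z = 0. Lengths are in m, angles in degrees, forces in N, time in s.
With the tool pointing down it reaches from about 0.375 to 0.9 m from the base axis. Payload 3.1 kg.
Tool frame: the origin (TCP) lies on the centre line of the jaws, within the pads' length; the fingertips stand 25 mm ahead of it and the grasp point (between the pads) lies 6 mm ahead of it; z points along the fingers, y is the line along which they close (so a half turn about z gives the same grasp; the last joint's range is limited). The gripper opens to 87 mm and grips with 3 to 60 N. Pads are 19 mm wide; open, the fingers measure 117 mm over their backs; the gripper's body (75 mm by 190 mm) begins 51 mm behind the grasp point.
Start: joints at [66.606, 30.224, 82.088, -0, 67.689, -10.227], TCP at [0.142, 0.609, 0.248] pointing down, gripper open.
Joint ranges: [-176.69, 176.69], [-43.24, 126.21], [12.49, 139.97], [-82, 262], [0, 151.66], [-163.58, 163.58]. Speed limits (degrees/s): [159.86, 159.86, 180, 180, 180, 180].

INTERFACE

Orientations are given as a 3x3 rotation matrix whose columns are the frame's x, y, z axes.
In Python, from rig import * gives the robot as it stands.
- The arm moves only by the tool step_arm, never from a script. Its argument "steps" is a list of rows, each a list of 7 numbers: the shift along the tool's x, y, z normalised to -1 to 1, where 1 is 0.3 m, then the turn, a rotation vector about the tool's x, y, z normalised to -1 to 1, where 1 is 45 degrees, then the gripper's target within -1 to 1 (shut at 1, half-way at 0, fully open at -1). A call has 1 to 8 rows; each row is the pose to reach, as a shift and turn from the pose commanded when the call began, along the tool's axes at that moment; what a row does not reach only later rows make up. A row lasts 1/12 s, in which the tool goes at most 41.7 mm and 7.16 degrees, less where a joint would pass 70% of its speed; a pose out of reach is approached as far as the arm can. A call with a number of a shift or a turn outside -1 to 1 is refused whole. A call with a gripper value outside its range is refused whole. The fingers move at their own pace and stop on an object; the grip force is fixed at half the most. Time passes only in rows, so rows that repeat a pose let the fingers close. It gives the time, the measured TCP pose, the force, the opening and the grip force at its end, in the units of the state.
- read_state(): the state, without advancing time (a new reading comes with each control period).
- capture(name): name is "scene" or "top" or "wrist"; returns a dict with "image" (400x640x3 uint8, red, green, blue), "vertical_fov" (degrees; the focal length in pixels is half the picture's height over the tangent of half this angle, whatever the lens; pixels are square), "cx", "cy" (the principal point, pixels), "k1" (the pictures are not rectified: a ray, as slopes to the right and down, at radius r is drawn at 1 + k1 r^2 times it, then the intrinsics apply), "world_from_camera" (4x4, takes a point from camera to world coordinates); the wrist camera has in their place "T_tool_cam" (4x4, takes a point from camera to tool coordinates, whose origin is the TCP and whose axes are the flange's). Camera axes: x right, y down, z forward; pixel columns grow to the right and rows downward; lengths in m; the calibration is good to about 2 mm. A picture is of the moment at which its call begins: read the wrist's pose just before it. There is no depth.
- hand_in(): hands the job in; it is judged then, once.
The state is a dict: "time_s": time; "joint_positions": joint angles; "qvel": joint speeds; "tau": joint torques, N m; "position": TCP position; "tcp_rot": TCP orientation; "force": force on the tool from outside, world axes, zero at the start; "moment": the same for the moment, N m; "opening": opening from 0.0 (shut) to 1.0 (fully open); "grasp_force": force on a finger pad.
Only numpy, scipy, OpenCV 4.12 (cv2) and the standard library are available. Lean on these libraries where they do the work, as an engineer would, in place of code of your own. Each camera call takes 0.05 s, during which the arm holds its last target. There are 200 camera calls.

TASK

The red glass ball is painted: with a fingertip, push it gently up its sloping gutter in the drying rack and over the crest, so that it settles against the end board in the yellow dip at the top and cannot roll back, and leave it resting there. Do not take the ball between the fingers, lift it or knock it along. Leave the blue ball at the bottom of its own gutter and everything else where it is.

Things in the scene. Friction and masses are not known exactly. Their poses are not given: they have to be found in the camera images.
- rack: Fixed plywood drying rack, 330 x 190 mm, with two parallel wooden V-gutters, middle lines at y = +50 and -50 mm. Origin: centre of its underside, on the table; x level, along the gutters to the high end; z up. V sides are 30 degrees from level; edges 20 mm over the bottom line, 35 mm either side. Brown gutters rise at 5 degrees from x = -160 mm to a crest, then a yellow dip leads to the end board.
- crest (a point): Crest of the gutters, midway between the two, on their bottom lines: rack x = 85 mm, 52 mm above the table. Its x points up the 5 degree slope, y as the rack's, z square to the slope. A ball on the brown slope has its centre at z = +35, y = +50 or -50 mm here. Let go before the crest it rolls back; with its centre past the crest it rolls on to the end board by itself.
- low_stop (a point): Top inner edge of the low dark stops that close the low ends, midway between the gutters: rack x = -151 mm, 49 mm above the table, 18 mm over the gutters' bottom lines and lower than the balls' centres, so a finger passes over it behind a ball. The stop is 8 mm thick. Axes as the rack's.
- seat_left (a point): Resting point of a ball's centre in the yellow dip of the gutter at rack y = +50 mm, touching the end board: rack x = 117 mm, 82 mm above the table. The dip falls at 9 degrees from the crest to the upright end board, face at rack x = 147 mm, top 90 mm above the table. Axes as the rack's.
- seat_right (a point): The same resting point for the gutter at rack y = -50 mm.
- red_ball_center (a point): Centre of the red painted ball with white dots: polished hollow glass, 60 mm across, about 120 g, slippery and free to roll. It starts at the low end of one of the two gutters (which one varies), 68 mm above the table.
- red_ball: The red ball; origin at its centre, axes turn as it rolls.
- blue_ball_center (a point): Centre of the blue ball, same in size and mass, at the low end of the other gutter. To be left alone.
- jar_green: Loose paint jar, green, 38 mm across, 50 mm high, upright on the table beside the rack; origin under its base. Bystander.
- jar_white: Loose paint jar, white with black cap, 38 mm across, 50 mm high, upright on the table beside the rack; origin under its base. Bystander.
- jar_yellow: Loose paint jar, yellow, 44 mm across, 55 mm high, upright; origin under its base. Bystander.
- tape: Roll of blue tape lying flat, 90 mm across, 20 mm high; origin under its centre. Bystander.
- brush: Brush, 180 mm long, lying on the table along its x; origin on the table under its middle. Bystander.
- brush_pot: White pot of brushes, 76 mm across, 100 mm high, brushes up to 220 mm; origin under its base. Bystander.
Things that resemble listed ones, but are neither listed nor needed, are in the scene too. Of the things that look like the part that bears blue_ball_center, the smallest one is meant.

How it is judged (in metres and radians):
On the way:
1. a finger pushes the red ball up the upper half of the slope (x of red_ball_center in the frame of crest between -0.1 and 0.03 m and contact force between the fingers and red_ball above 0.03 N).
At the end, for the whole second after the job is handed in: The red ball lies still in the yellow dip of its gutter, its centre within 10 mm of the resting point against the end board; the blue ball is still at the low stop and the blue ball, jars, tape, brush and brush pot have each moved less than 15 mm ((distance between red_ball_center and seat_left below 0.01 m or distance between red_ball_center and seat_right below 0.01 m) and linear speed of red_ball below 0.02 m/s and x of blue_ball_center in the frame of crest below -0.195 m and distance of each of blue_ball_center, jar_green, jar_white, jar_yellow, tape, brush, brush_pot from where it was at the start of the episode below 0.015 m); the robot touches nothing.
It fails at once if the red ball is lifted more than 12 mm off its gutter (z of red_ball_center in the frame of crest above 0.047 m).
It fails at once if the red ball is taken between the fingers (distance between the grasp point and red_ball_center below 0.02 m).
It fails at once if the red ball is knocked along faster than 0.6 m/s (linear speed of red_ball above 0.6 m/s).
It fails at once if the blue ball or another bystander is moved 15 mm or more (distance of any of blue_ball_center, jar_green, jar_white, jar_yellow, tape, brush, brush_pot from where it was at the start of the episode above 0.015 m).
It also fails if it takes over 42 s, if anything falls off the work surface, if the arm or the gripper's body presses on something with over 40 N, if the wrist force passes 120 N, or if a joint passes its speed limit or range.

## Working session

There is one attempt and no reset: what is moved stays moved. The work goes in short steps, Python scripts to look and compute and a tool call to move; the robot and the scene stay as the last step left them, time stands still between calls to the robot, and variables do not carry over. Pictures are saved under pics/ and viewed, at most 10 in all, crops included, and the job is handed in when it is done.

Besides the shell and the picture viewer there is one more tool, called after ">>>" by a JSON object that holds its "name" and its "arguments", one argument or row to a line. step_arm: Moves the arm, as the interface text tells. Scaled input: -1 to 1 covers 0.3 m each way for a shift and 45 degrees each way for a turn. Its arguments: {"type":"object","properties":{"steps":{"type":"array"}},"required":["steps"]}

```bash
mkdir -p pics; python3 - <<'E'
from rig import *
import cv2,pickle
for n in("scene","top"):
    c=capture(n); pickle.dump(c,open(n+".pkl","wb")); cv2.imwrite(f"pics/{n}.png",c["image"][:,:,::-1])
    print(n,c["vertical_fov"],c["cx"],c["cy"],c["k1"],c["world_from_camera"].round(3).tolist() if hasattr(c["world_from_camera"],'round') else c["world_from_camera"])
E
```

```text
scene 44.16612811850541 312.88350517581284 193.04608359738236 -0.08951111321467406 [[0.848, 0.339, -0.408, 1.125], [0.53, -0.523, 0.668, -0.906], [0.013, -0.782, -0.623, 0.916], [0.0, 0.0, 0.0, 1.0]]
top 49.19167224497219 316.7475065913292 208.94937704319284 0.005606853310327917 [[-0.017, -0.976, 0.216, 0.318], [-1.0, 0.017, -0.005, 0.018], [0.001, -0.216, -0.976, 1.146], [0.0, 0.0, 0.0, 1.0]]
```

View pics/scene.png

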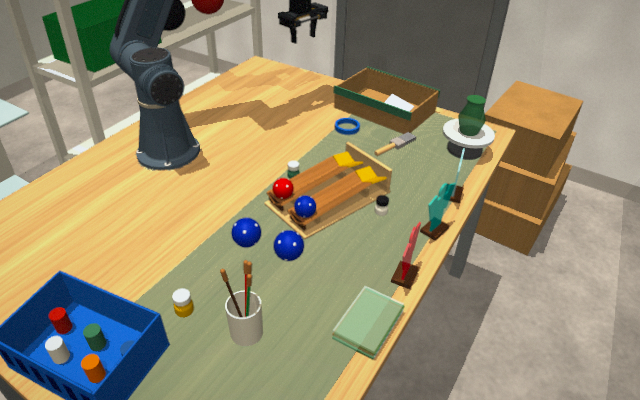

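View pics/top.png

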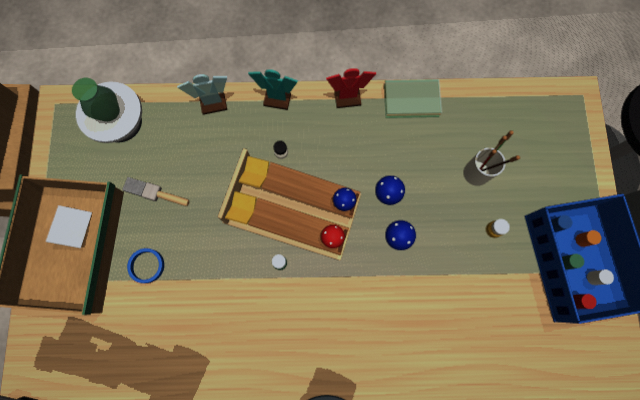

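Red ball is at (333,236) in the top view, blue at (345,199), yellow dips at (240,208) and (253,172). The high end is to the left (+y). Red is in the gutter nearer the robot (rack y = +50).

```bash
cat > h.py <<'E'
import numpy as np,cv2,pickle
def K(c):
    h=c["image"].shape[0]; f=h/2/np.tan(np.radians(c["vertical_fov"])/2)
    return np.array([[f,0,c["cx"]],[0,f,c["cy"]],[0,0,1]]),np.array([c["k1"],0,0,0,0.])
def ray(c,uv,T=None):
    k,d=K(c); T=np.array(c["world_from_camera"]) if T is None else T
    p=cv2.undistortPoints(np.array([[uv]],float),k,d)[0,0]
    return T[:3,3],T[:3,:3]@np.array([*p,1])
def atz(c,uv,z,T=None):
    o,r=ray(c,uv,T); return o+r*(z-o[2])/r[2]
def proj(c,P,T=None):
    k,d=K(c); T=np.array(c["world_from_camera"]) if T is None else T
    W=np.linalg.inv(T); return cv2.projectPoints(np.array(P,float).reshape(-1,1,3),cv2.Rodrigues(W[:3,:3])[0],W[:3,3],k,d)[0][:,0]
def blob(c,kind,box):
    hsv=cv2.cvtColor(c["image"],cv2.COLOR_RGB2HSV); x0,y0,x1,y1=box
    lo,hi={"red":((172,150,60),(8,255,255)),"blue":((108,120,40),(130,255,255)),"yellow":((20,190,120),(28,255,255))}[kind]
    if lo[0]>hi[0]: m=cv2.inRange(hsv,lo,(180,255,255))|cv2.inRange(hsv,(0,230,90),(4,255,255))
    else: m=cv2.inRange(hsv,lo,hi)
    s=np.zeros_like(m); s[y0:y1,x0:x1]=m[y0:y1,x0:x1]
    s=cv2.morphologyEx(s,cv2.MORPH_OPEN,np.ones((3,3)))
    n,l,st,ce=cv2.connectedComponentsWithStats(s); i=1+st[1:,4].argmax()
    pts=cv2.convexHull(np.argwhere(l==i)[:,::-1].astype(np.int32)); (u,v),r=cv2.minEnclosingCircle(pts)
    return (u,v),r,ce[i]
E
python3 - <<'E'
from h import *
S,T=[pickle.load(open(n+".pkl","rb")) for n in("scene","top")]
P={}
for k,bt,bs in(("red",(315,218,352,255),(266,172,300,205)),("blue",(328,183,362,216),(290,192,320,220))):
    for c,b in((T,bt),(S,bs)):
        uv,r,ce=blob(c,k,b); p=atz(c,uv,.068); print(k,uv,r,ce.round(1),p.round(4)); P.setdefault(k,[]).append(p)
    P[k]=np.mean(P[k],0)
d=P["red"]-P["blue"]; print(np.linalg.norm(d),np.degrees(np.arctan2(-d[0],d[1])))
yaw=np.arctan2(-d[0],d[1]); R=np.array([[np.cos(yaw),-np.sin(yaw)],[np.sin(yaw),np.cos(yaw)]])
m=(P["red"]+P["blue"])[:2]/2; o=m-R@[-.1335,0]; print(o,np.degrees(yaw))
im=T["image"].copy()
def w(x,y,z): return [*(o+R@[x,y]),z]
pts=[w(.165,.095,0),w(.165,-.095,0),w(-.165,.095,0),w(-.165,-.095,0),w(.147,.095,.09),w(.147,-.095,.09),w(.085,.05,.052),w(.085,-.05,.052),w(-.151,.05,.049)]
for im,c,n,bx in((im,T,"ft",(200,130,400,280)),(S["image"].copy(),S,"fs",(240,130,440,260))):
    big=cv2.resize(im[bx[1]:bx[3],bx[0]:bx[2]],None,fx=3.5,fy=3.5,interpolation=cv2.INTER_CUBIC)[:,:,::-1].copy()
    for q in proj(c,pts): cv2.circle(big,tuple(int(v) for v in (q-bx[:2]+.5)*3.5),3,(255,0,255),1)
    cv2.imwrite(f"pics/{n}.png",big)
a,b=[cv2.imread(f"pics/{n}.png") for n in("ft","fs")]
cv2.imwrite("pics/fit.png",cv2.resize(np.vstack([a,b]),None,fx=.6,fy=.6,interpolation=cv2.INTER_AREA))
E
```

```text
Traceback (most recent call last):
  File "h.py", line 21, in blob
    n,l,st,ce=cv2.connectedComponentsWithStats(s); i=1+st[1:,4].argmax()
                                                       ~~~~~~~~~~~~~~~^^
ValueError: attempt to get argmax of an empty sequence
```

```bash
cat > fit.py <<'E'
from h import *
S,T=[pickle.load(open(n+".pkl","rb")) for n in("scene","top")]
P={}
for k,bt,bs in(("red",(315,218,352,255),(266,172,300,205)),("blue",(328,183,362,216),(290,192,320,220))):
    for c,b in((T,bt),(S,bs)):
        uv,r,ce=blob(c,k,b); p=atz(c,uv,.068); print(k,uv,r,ce.round(1),p.round(4)); P.setdefault(k,[]).append(p)
    P[k]=np.mean(P[k],0)
d=P["red"]-P["blue"]; print(np.linalg.norm(d))
yaw=np.arctan2(-d[0],d[1]); R=np.array([[np.cos(yaw),-np.sin(yaw)],[np.sin(yaw),np.cos(yaw)]])
m=(P["red"]+P["blue"])[:2]/2; o=m-R@[-.1335,0]; print(o,np.degrees(yaw))
def w(x,y,z): return [*(o+R@[x,y]),z]
pts=[w(.165,.095,0),w(.165,-.095,0),w(-.165,.095,0),w(-.165,-.095,0),w(.147,.095,.09),w(.147,-.095,.09),w(.085,.05,.052),w(.085,-.05,.052),w(-.151,.05,.049)]
o2=[]
for im,c,bx in((T["image"],T,(200,130,400,280)),(S["image"],S,(240,130,440,260))):
    big=cv2.resize(im[bx[1]:bx[3],bx[0]:bx[2]],None,fx=3,fy=3,interpolation=cv2.INTER_CUBIC)[:,:,::-1].copy()
    for q in proj(c,pts): cv2.circle(big,tuple(int(v) for v in (q-bx[:2]+.5)*3),3,(255,0,255),1)
    o2.append(big[:300] if 0 else big)
v=np.vstack(o2); cv2.imwrite("pics/fit.png",cv2.resize(v,None,fx=.7,fy=.7,interpolation=cv2.INTER_AREA))
E
sed -i 's/if lo\[0\]>hi\[0\].*/if kind=="red": m=cv2.inRange(c["image"],(70,0,0),(255,60,60))/' h.py
python3 -c "
from h import *
T=pickle.load(open('top.pkl','rb'))['image'];print(T[236,322:345:3].tolist(),T[199,334:356:3].tolist())"
python3 fit.py
```

```text
[[100, 9, 10], [146, 18, 18], [171, 23, 23], [174, 28, 29], [173, 30, 30], [173, 22, 23], [161, 32, 33], [118, 13, 12]] [[5, 12, 68], [7, 17, 101], [11, 26, 122], [26, 42, 149], [30, 48, 157], [15, 28, 130], [87, 96, 145], [4, 13, 76]]
red (333.0, 238.5) 14.326648712158203 [332.5 236.9] [ 0.481  -0.0273  0.068 ]
red (281.9705810546875, 189.55882263183594) 11.735730171203613 [282.6 189.3] [ 0.4897 -0.0306  0.068 ]
blue (344.25, 198.9166717529297) 11.441376686096191 [344.3 199.1] [ 0.5819 -0.0584  0.068 ]
blue (305.0, 206.0) 10.816754341125488 [304.9 206.1] [ 0.5819 -0.0556  0.068 ]
0.10058503661350898
[0.57087507 0.08523515] 73.79376354713965
```

View pics/fit.png

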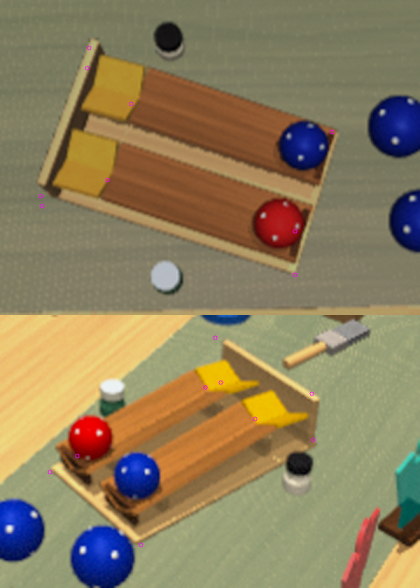

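Overlay: the fit is off by about 1 cm at the end board because the red blob includes some brown wood. I'll refine it with a tighter red mask and the board corners, about (245,149) and (219,218) in the top view, and the low corners (360,193) and (341,258.5).

```bash
sed -i 's/(70,0,0),(255,60,60)/(85,0,0),(255,38,38)/' h.py
cat > fit2.py <<'E'
from h import *
from scipy.optimize import least_squares
S,T=[pickle.load(open(n+".pkl","rb")) for n in("scene","top")]
Z=.068; obs=[]
for k,y,bt,bs in(("red",.05,(315,218,352,255),(266,172,300,205)),("blue",-.05,(328,183,362,216),(290,192,320,220))):
    for c,b in((T,bt),(S,bs)):
        uv,r,ce=blob(c,k,b); print(k,np.round(uv,1),round(r,1),atz(c,uv,Z).round(4)); obs.append((c,(-.1335,y,Z),uv,3))
for p,uv in(((.15,-.095,.09),(245.2,149)),((.15,.095,.09),(219,218)),((-.165,-.095,.006),(360,193)),((-.165,.095,.006),(341,258.5))): obs.append((T,p,uv,1))
def w(q,p):
    c,s=np.cos(q[2]),np.sin(q[2]); return [q[0]+c*p[0]-s*p[1],q[1]+s*p[0]+c*p[1],p[2]]
f=lambda q:np.concatenate([(proj(c,[w(q,p)])[0]-uv)*g for c,p,uv,g in obs])
r=least_squares(f,[.57,.085,1.28],loss="soft_l1"); q=r.x
print(q,np.degrees(q[2])); print((f(q).reshape(-1,2)/[[o[3]] for o in obs]).round(1).tolist())
for n,p in(("red",(-.1335,.05,.068)),("crest",(.085,.05,.052)),("seat",(.117,.05,.082))): print(n,np.round(w(q,p),4))
E
python3 fit2.py
```

```text
red [332.6 235.6] 11.4 [ 0.4884 -0.0263  0.068 ]
red [282.7 188.3] 10.3 [ 0.4881 -0.0246  0.068 ]
blue [344.2 198.9] 11.4 [ 0.5819 -0.0584  0.068 ]
blue [305. 206.] 10.8 [ 0.5819 -0.0556  0.068 ]
[0.57750698 0.0844435  1.24917872] 71.57266834708076
[[0.0, 0.2], [-0.4, 0.3], [-0.2, -0.3], [-0.2, 0.6], [-1.9, -1.1], [-1.5, -0.5], [-1.4, -1.0], [-2.8, 0.9]]
red [ 0.4879 -0.0264  0.068 ]
crest [0.5569 0.1809 0.052 ]
seat [0.5671 0.2112 0.082 ]
```

```bash
cat > plan.py <<'E'
from rig import *
import numpy as np,sys
from scipy.spatial.transform import Rotation as Ro
q=(.5775,.0844,np.radians(71.57))
s=read_state(); p=np.array(s["position"]); R=np.array(s["tcp_rot"])
c,n=np.cos(q[2]),np.sin(q[2])
M=np.array([[c,-n,0],[n,c,0],[0,0,1]])
print("t",round(s["time_s"],2),"p",p.round(4),"rack",(M.T@(p-[q[0],q[1],0])).round(4),"F",np.round(s["force"],2),"open",round(s["opening"],2),"j",np.round(s["joint_positions"],1))
if len(sys.argv)>1:
    t=np.array([float(v) for v in sys.argv[1:4]]); P=np.array([q[0],q[1],0])+M@t
    print("target",P.round(4),"shift",(R.T@(P-p)/.3).round(3))
    for sg in(1,-1):
        D=np.column_stack([sg*M[:,0],-sg*M[:,1],[0,0,-1]])
        print("turn",sg,(np.degrees(Ro.from_matrix(R.T@D).as_rotvec())/45).round(3))
E
python3 plan.py -.195 .05 .17
```

```text
t 0.1 p [0.1421 0.608  0.2467] rack [0.3591 0.5786 0.2467] F [ 0.16 -0.32 -0.38] open 1.0 j [ 66.6  30.3  82.1  -0.   67.7 -10.2]
target [ 0.4684 -0.0848  0.17  ] shift [-1.585 -2.     0.259]
turn 1 [-2.000e-03  2.000e-03  2.117e+00]
turn -1 [-0.002 -0.002 -1.883]
```

>>> {"name": "step_arm", "arguments": {
  "steps": [
    [-0.98,-0.415,0,0,0,1,1],
    [-0.98,-0.415,0,0,0,1,1],
    [-0.98,-0.415,0,0,0,1,1],
    [-0.98,-0.415,0,0,0,1,1],
    [-0.98,-0.415,0,0,0,1,1],
    [-0.98,-0.415,0,0,0,1,1],
    [-0.98,-0.415,0,0,0,1,1],
    [-0.98,-0.415,0,0,0,1,1]
  ]
}}

```text
time_s: 0.77
position: [0.403, 0.4179, 0.2472]
tcp_rot: [[-0.525, 0.851, 0.001], [0.851, 0.525, -0.001], [-0.001, 0.0, -1.0]]
force: [-0.6, -0.1, 0.2]
opening: 0.479
grasp_force: 0.0
```

```bash
python3 plan.py -.195 .05 .2
```

```text
t 0.77 p [0.403  0.4179 0.2472] rack [0.2612 0.271  0.2472] F [-0.61 -0.15  0.16] open 0.48 j [35.1 26.8 88.6 -0.1 64.6  3.4]
target [ 0.4684 -0.0848  0.2   ] shift [-1.541 -0.693  0.159]
turn 1 [1.000e-03 1.000e-03 1.113e+00]
turn -1 [-2.000e-03  1.000e-03 -2.887e+00]
```

Still 0.5 m out, so I'll move in two calls, each about half the remaining shift.

>>> {"name": "step_arm", "arguments": {
  "steps": [
    [-0.9,-0.4,0,0,0,1,1],
    [-0.9,-0.4,0,0,0,1,1],
    [-0.9,-0.4,0,0,0,1,1],
    [-0.9,-0.4,0,0,0,1,1],
    [-0.9,-0.4,0,0,0,1,1],
    [-0.9,-0.4,0,0,0,1,1],
    [-0.9,-0.4,0,0,0,1,1],
    [-0.9,-0.4,0,0,0,1,1]
  ]
}}

```text
time_s: 1.43
position: [0.4418, 0.122, 0.2475]
tcp_rot: [[0.235, 0.972, 0.0], [0.972, -0.235, -0.003], [-0.003, 0.001, -1.0]]
force: [-0.2, -0.7, 0.6]
opening: 0.008
grasp_force: 0.0
```

```bash
python3 plan.py -.195 .05 .2
```

```text
t 1.43 p [0.4418 0.122  0.2475] rack [-0.0072  0.1407  0.2475] F [-0.18 -0.71  0.57] open 0.01 j [  1.5  17.5 105.2  -0.2  57.4  15.2]
target [ 0.4684 -0.0848  0.2   ] shift [-0.649  0.248  0.16 ]
turn 1 [0.001 0.003 0.107]
turn -1 [-5.000e-03  2.000e-03 -3.893e+00]
```

>>> {"name": "step_arm", "arguments": {
  "steps": [
    [-0.65,0.25,0,0,0,0.107,1],
    [-0.65,0.25,0,0,0,0.107,1],
    [-0.65,0.25,0,0,0,0.107,1],
    [-0.65,0.25,0,0,0,0.107,1],
    [-0.65,0.25,0.1,0,0,0.107,1],
    [-0.65,0.25,0.16,0,0,0.107,1],
    [-0.65,0.25,0.16,0,0,0.107,1],
    [-0.65,0.25,0.16,0,0,0.107,1]
  ]
}}

```text
time_s: 2.1
position: [0.4681, -0.0786, 0.1985]
tcp_rot: [[0.31, 0.951, -0.004], [0.951, -0.31, 0.002], [0.001, -0.005, -1.0]]
force: [0.2, 0.6, 0.3]
opening: 0.008
grasp_force: 0.0
```

```bash
python3 plan.py -.198 .05 .086; python3 - <<'E'
from rig import *
import cv2
from h import *
s=read_state(); c=capture("wrist"); cv2.imwrite("pics/w1.png",c["image"][:,:,::-1])
T=np.eye(4);T[:3,:3]=s["tcp_rot"];T[:3,3]=s["position"];T=T@np.array(c["T_tool_cam"])
pickle.dump((c,T),open("w1.pkl","wb"))
print(T.round(3).tolist(), proj(c,[[.4879,-.0264,.068],[.582,-.057,.068],[.4684,-.0848,.06]],T).round(0))
E
```

```text
t 2.1 p [ 0.4681 -0.0786  0.1985] rack [-0.1893  0.0522  0.1985] F [0.24 0.63 0.27] open 0.01 j [-23.1  23.2 106.    0.   51.1  -5.1]
target [ 0.4675 -0.0876  0.086 ] shift [-0.03   0.009  0.375]
turn 1 [-0.006 -0.001  0.008]
turn -1 [ 2.000e-03 -1.000e-02 -3.992e+00]
[[0.951, -0.296, -0.093, 0.494], [-0.311, -0.911, -0.27, -0.003], [-0.005, 0.286, -0.958, 0.336], [0.0, 0.0, 0.0, 1.0]] [[324. 143.]
 [438. 143.]
 [323. 208.]]
```

View pics/w1.png

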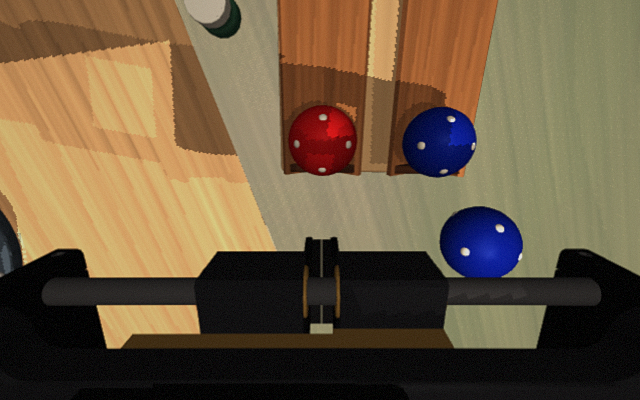

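Wrist view: red ball at (323,141) and blue at (439,142), as predicted to within 2 px. The closed fingertips at column 321 line up with the red gutter. Descending behind the ball.

>>> {"name": "step_arm", "arguments": {
  "steps": [
    [-0.03,0.008,0.08,0,0,0.008,1],
    [-0.03,0.008,0.16,0,0,0.008,1],
    [-0.03,0.008,0.24,0,0,0.008,1],
    [-0.03,0.008,0.31,0,0,0.008,1],
    [-0.03,0.008,0.36,0,0,0.008,1],
    [-0.03,0.008,0.375,0,0,0.008,1],
    [-0.03,0.008,0.375,0,0,0.008,1]
  ]
}}

```text
time_s: 2.73
position: [0.4689, -0.0871, 0.0872]
tcp_rot: [[0.312, 0.95, -0.001], [0.95, -0.312, 0.0], [0.0, -0.001, -1.0]]
force: [-0.4, 0.1, -0.3]
opening: 0.008
grasp_force: 0.0
```

```bash
python3 plan.py -.173 .05 .086
```

```text
t 2.73 p [ 0.4689 -0.0871  0.0872] rack [-0.197   0.0488  0.0872] F [-0.37  0.09 -0.35] open 0.01 j [-24.   35.  110.7   0.   34.3  -5.8]
target [ 0.4754 -0.0639  0.086 ] shift [ 0.08  -0.004  0.004]
turn 1 [-0.001 -0.     0.005]
turn -1 [ 0.000e+00 -2.000e-03 -3.995e+00]
```

>>> {"name": "step_arm", "arguments": {
  "steps": [
    [0.02,-0.002,0,0,0,0,1],
    [0.04,-0.004,0,0,0,0,1],
    [0.055,-0.004,0,0,0,0,1],
    [0.07,-0.004,0,0,0,0,1],
    [0.085,-0.004,0,0,0,0,1],
    [0.1,-0.004,-0.002,0,0,0,1],
    [0.118,-0.004,-0.003,0,0,0,1],
    [0.136,-0.004,-0.005,0,0,0,1]
  ]
}}

```text
time_s: 3.4
position: [0.4807, -0.0491, 0.0887]
tcp_rot: [[0.315, 0.949, 0.0], [0.949, -0.315, -0.0], [-0.0, 0.0, -1.0]]
force: [0.1, -0.8, 0.1]
opening: 0.004
grasp_force: 0.2
```

```bash
python3 plan.py; cat > look.py <<'E'
from rig import *
from h import *
import sys
for n in sys.argv[1:]:
    c=capture(n); pickle.dump(c,open("n_"+n+".pkl","wb"))
    b={"top":(205,150,352,258),"scene":(266,140,365,205)}[n]
    uv,r,ce=blob(c,"red",b); p=atz(c,uv,.075)
    a=np.radians(71.57); d=p[:2]-[.5775,.0844]; print(n,np.round(uv,1),round(r,1),"rack",round(d@[np.cos(a),np.sin(a)],4),round(d@[-np.sin(a),np.cos(a)],4))
E
python3 look.py scene
```

```text
t 3.4 p [ 0.4807 -0.0491  0.0887] rack [-0.1572  0.0497  0.0887] F [ 0.06 -0.8   0.07] open 0.0 j [-19.1  35.1 109.8  -0.   35.1  -0.8]
scene [291. 192.] 5.8 rack -0.1292 0.0156
```

>>> {"name": "step_arm", "arguments": {
  "steps": [
    [0.018,0,-0.0016,0,0,0,1],
    [0.036,0,-0.003,0,0,0,1],
    [0.054,0,-0.0047,0,0,0,1],
    [0.072,0,-0.0063,0,0,0,1],
    [0.09,0,-0.008,0,0,0,1],
    [0.108,0,-0.0094,0,0,0,1],
    [0.126,0,-0.011,0,0,0,1],
    [0.144,0,-0.0125,0,0,0,1]
  ]
}}

```text
time_s: 4.12
position: [0.4942, -0.0079, 0.0923]
tcp_rot: [[0.315, 0.949, -0.0], [0.949, -0.315, -0.0], [-0.0, -0.0, -1.0]]
force: [-0.5, -0.5, -0.1]
opening: 0.008
grasp_force: 0.2
```

```bash
python3 plan.py;  python3 - <<'E'
from rig import *
from h import *
cc=[]
for n in("wrist","scene"):
    c=capture(n); cc.append(c["image"][100:300,:,::-1])
cv2.imwrite("pics/push.png",np.vstack(cc))
E
```

```text
t 4.12 p [ 0.4942 -0.0079  0.0923] rack [-0.1139  0.0498  0.0923] F [-0.46 -0.47 -0.09] open 0.01 j [-13.9  35.2 108.1  -0.   36.8   4.4]
```

View pics/push.png

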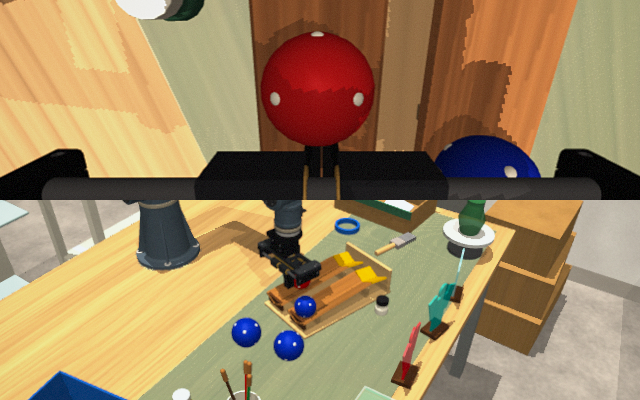

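Wrist view: the red ball is centred on the fingertips at about (318,188) and touching, with blue undisturbed. Carrying on up the slope.

>>> {"name": "step_arm", "arguments": {
  "steps": [
    [0.018,0,-0.0016,0,0,0,1],
    [0.036,0,-0.003,0,0,0,1],
    [0.054,0,-0.0047,0,0,0,1],
    [0.072,0,-0.0063,0,0,0,1],
    [0.09,0,-0.008,0,0,0,1],
    [0.108,0,-0.0094,0,0,0,1],
    [0.126,0,-0.011,0,0,0,1],
    [0.144,0,-0.0125,0,0,0,1]
  ]
}}

```text
time_s: 4.88
position: [0.5078, 0.0331, 0.0961]
tcp_rot: [[0.315, 0.949, -0.0], [0.949, -0.315, 0.0], [-0.0, -0.0, -1.0]]
force: [-0.5, 0.5, -0.1]
opening: 0.005
grasp_force: 0.2
```

>>> {"name": "step_arm", "arguments": {
  "steps": [
    [0.018,0,-0.0016,0,0,0,1],
    [0.036,0,-0.003,0,0,0,1],
    [0.054,0,-0.0047,0,0,0,1],
    [0.072,0,-0.0063,0,0,0,1],
    [0.09,0,-0.008,0,0,0,1],
    [0.108,0,-0.0094,0,0,0,1],
    [0.126,0,-0.011,0,0,0,1],
    [0.144,0,-0.0125,0,0,0,1]
  ]
}}

```text
time_s: 5.55
position: [0.5214, 0.074, 0.0998]
tcp_rot: [[0.315, 0.949, -0.0], [0.949, -0.315, -0.0], [-0.0, -0.0, -1.0]]
force: [-0.1, 0.1, 0.4]
opening: 0.003
grasp_force: 0.2
```

```bash
python3 plan.py;  python3 - <<'E'
from rig import *
from h import *
cc=[]
for n in("wrist","top"):
    c=capture(n); cc.append(c["image"][100:300,:,::-1])
cv2.imwrite("pics/push2.png",np.vstack(cc))
E
```

```text
t 5.55 p [0.5214 0.074  0.0998] rack [-0.0275  0.0499  0.0998] F [-0.09  0.12  0.38] open 0.0 j [ -4.1  35.8 103.2  -0.   41.   14.3]
```

View pics/push2.png

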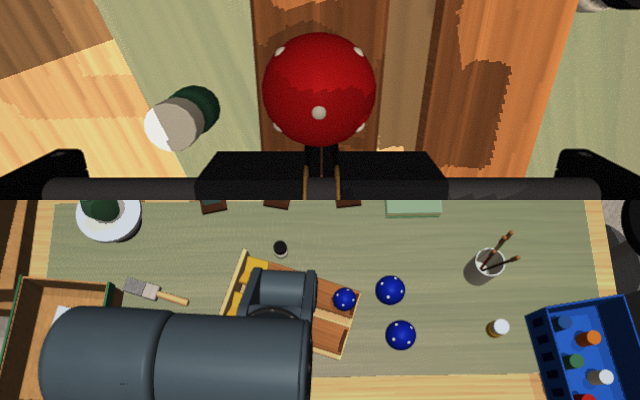

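The ball is still on the fingertip, at (319,189) in the wrist view, and rolling. Now the last part up to the crest, more slowly at the end.

>>> {"name": "step_arm", "arguments": {
  "steps": [
    [0.018,0,-0.0016,0,0,0,1],
    [0.036,0,-0.003,0,0,0,1],
    [0.054,0,-0.0047,0,0,0,1],
    [0.072,0,-0.0063,0,0,0,1],
    [0.09,0,-0.008,0,0,0,1],
    [0.108,0,-0.0094,0,0,0,1],
    [0.126,0,-0.011,0,0,0,1],
    [0.144,0,-0.0125,0,0,0,1]
  ]
}}

```text
time_s: 6.32
position: [0.535, 0.1151, 0.1036]
tcp_rot: [[0.315, 0.949, -0.0], [0.949, -0.315, -0.0], [-0.0, -0.0, -1.0]]
force: [1.5, -0.4, -0.5]
opening: 0.004
grasp_force: 0.2
```

>>> {"name": "step_arm", "arguments": {
  "steps": [
    [0.013,0,-0.001,0,0,0,1],
    [0.026,0,-0.002,0,0,0,1],
    [0.039,0,-0.0033,0,0,0,1],
    [0.052,0,-0.0045,0,0,0,1],
    [0.065,0,-0.0056,0,0,0,1],
    [0.078,0,-0.0068,0,0,0,1],
    [0.091,0,-0.008,0,0,0,1],
    [0.104,0,-0.009,0,0,0,1]
  ]
}}

```text
time_s: 6.98
position: [0.5449, 0.1446, 0.1063]
tcp_rot: [[0.315, 0.949, 0.0], [0.949, -0.315, 0.0], [0.0, 0.0, -1.0]]
force: [-0.4, -0.3, -1.1]
opening: 0.008
grasp_force: 0.0
```

```bash
python3 plan.py;  cat > wl.py <<'E'
from rig import *
from h import *
s=read_state();c=capture("wrist")
T=np.eye(4);T[:3,:3]=s["tcp_rot"];T[:3,3]=s["position"];T=T@np.array(c["T_tool_cam"])
uv,r,ce=blob(c,"red",(200,0,440,252)); p=atz(c,uv,.085,T)
a=np.radians(71.57); d=p[:2]-[.5775,.0844]; print(np.round(uv,1),round(r,1),"ball rack",round(d@[np.cos(a),np.sin(a)],4),round(d@[-np.sin(a),np.cos(a)],4))
E
python3 wl.py
```

```text
t 6.98 p [0.5449 0.1446 0.1063] rack [0.0468 0.05   0.1063] F [-0.44 -0.25 -1.05] open 0.01 j [ 3.5 37.1 97.6  0.  45.3 21.8]
[321.1 182.5] 55.6 ball rack 0.0916 0.0493
```

>>> {"name": "step_arm", "arguments": {
  "steps": [
    [0.01,0,0,0,0,0,1],
    [0.01,0,0,0,0,0,1],
    [0.01,0,0,0,0,0,1],
    [0.01,0,0,0,0,0,1],
    [0.01,0,0,0,0,0,1],
    [0.01,0,0,0,0,0,1]
  ]
}}

```text
time_s: 7.53
position: [0.5456, 0.1468, 0.1062]
tcp_rot: [[0.315, 0.949, -0.0], [0.949, -0.315, -0.0], [-0.0, -0.0, -1.0]]
force: [-0.3, -0.5, 0.2]
opening: 0.003
grasp_force: 0.0
```

```bash
python3 wl.py
```

```text
[320.6 143.4] 57.6 ball rack 0.1146 0.0496
```

The ball rolled on to the seat (about 117 mm). Backing off, then lifting clear.

>>> {"name": "step_arm", "arguments": {
  "steps": [
    [-0.03,0,-0.05,0,0,0,1],
    [-0.06,0,-0.1,0,0,0,1],
    [-0.1,0,-0.2,0,0,0,1],
    [-0.2,0,-0.3,0,0,0,1],
    [-0.3,0,-0.4,0,0,0,1],
    [-0.4,0,-0.5,0,0,0,1],
    [-0.5,0,-0.5,0,0,0,1],
    [-0.6,0,-0.5,0,0,0,1]
  ]
}}

```text
time_s: 8.25
position: [0.4897, -0.0255, 0.2588]
tcp_rot: [[0.314, 0.949, 0.006], [0.949, -0.314, -0.002], [0.0, 0.006, -1.0]]
force: [0.6, -0.9, -0.7]
opening: 0.006
grasp_force: 0.0
```

>>> {"name": "step_arm", "arguments": {
  "steps": [
    [-0.1,0,0,0,0,0,1],
    [-0.1,0,0,0,0,0,1],
    [-0.1,0,0,0,0,0,1],
    [-0.1,0,0,0,0,0,1],
    [-0.1,0,0,0,0,0,1],
    [-0.1,0,0,0,0,0,1],
    [-0.1,0,0,0,0,0,1],
    [-0.1,0,0,0,0,0,1]
  ]
}}

```text
time_s: 8.92
position: [0.4797, -0.0515, 0.2561]
tcp_rot: [[0.313, 0.95, -0.0], [0.95, -0.313, 0.0], [0.0, -0.0, -1.0]]
force: [-0.2, 0.1, -0.4]
opening: 0.005
grasp_force: 0.0
```

```bash
python3 plan.py; python3 - <<'E'
from rig import *
from h import *
o=[]
for n in("scene","top"):
    c=capture(n);o.append(c["image"][100:300,:,::-1])
    print(proj(c,[[.5671,.2112,.082]]))
    for nm,b in(("red",(205,100,360,258)),("blue",(328,183,362,216) if n=="top" else (290,192,320,220))):
        try: uv,r,_=blob(c,nm,b); print(n,nm,np.round(uv,1),round(r,1),atz(c,uv,.082 if nm=="red" else .068).round(4))
        except Exception as e: print(n,nm,"none")
cv2.imwrite("pics/end.png",np.vstack(o))
E
```

```text
t 8.92 p [ 0.4797 -0.0515  0.2561] rack [-0.1598  0.0498  0.2561] F [-0.17  0.11 -0.43] open 0.01 j [-19.4  18.6 101.4   0.   60.   -1.2]
[[348.49540481 153.19191539]]
scene red [347.8 154. ] 9.4 [0.5674 0.2065 0.082 ]
scene blue [304.9 206.1] 10.8 [ 0.5819 -0.0561  0.068 ]
[[236.90182959 205.11016459]]
top red [239.  205.2] 11.5 [0.5668 0.206  0.082 ]
top blue none
```

View pics/end.png

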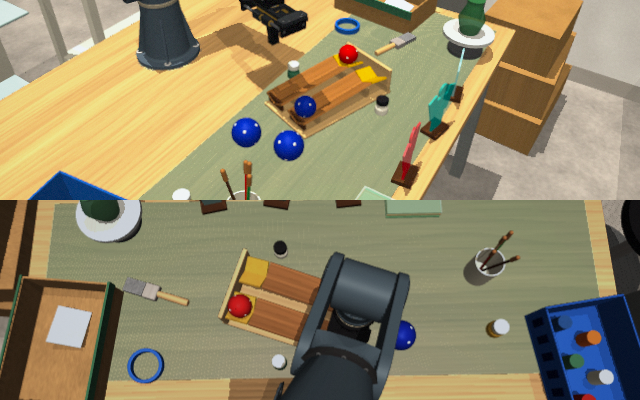

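The red ball lies in the yellow dip against the end board, at (348,154) in the scene view and (239,205) in the top view. Blue is unmoved at (305,206). The ball sits 5 mm short of my estimate, which matches the 2 px corner offset of my rack fit.

```bash
python3 -c "
from rig import *
print(hand_in())"
```

```text
the job is handed in; nothing more can be done
None
```

I pushed the red ball up its gutter and over the crest with the closed fingertips. It rolled on by itself and was resting in the yellow dip against the end board when I handed in. The blue ball had not moved, the arm was clear of the rack, and the hand-in gave no verdict.

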